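Show a nested pair of steel tumblers to the filming phone

ROBOT

A 6-joint arm with a two-finger parallel gripper is mounted at the origin on the work surface. World frame = base frame: x ahead of the robot, y to its left, z up, the work surface at z = 0. Lengths are in mm, angles in degrees, forces in N, time in s.
With the tool pointing down it reaches from about 250 to 850 mm from the base axis. Payload 12.5 kg.
Tool frame: the origin (TCP) lies on the centre line of the jaws, within the pads' length; the fingertips stand 25 mm ahead of it and the grasp point (between the pads) lies 6 mm ahead of it; z points along the fingers, y is the line along which they close (so a half turn about z gives the same grasp; the last joint's range is limited). The gripper opens to 93 mm and grips with 3 to 60 N. Pads are 15 mm wide; open, the fingers measure 128 mm over their backs; the gripper's body (75 mm by 188 mm) begins 65 mm behind the grasp point.
Start: joints at [-82.082, 20.094, 94.641, -0, 65.266, -4.847], TCP at [121.55, -536.386, 243.633] pointing down, gripper open.
Joint ranges: [-157.81, 157.81], [-45, 120.19], [0.68, 151.7], [-89.99, 269.99], [4.06, 180], [-164.3, 164.3]. Speed limits (degrees/s): [127.2, 127.2, 159.86, 180, 180, 180].

INTERFACE

Orientations are given as [roll, pitch, yaw] about the fixed x, y, z axes, in that order (R = Rz(yaw) Ry(pitch) Rx(roll)).
In Python, from bench import r, camera, get_calibration gives the robot as it stands.
- The arm moves only by the tool servo_tool, never from a script. Its argument "steps" is a list of rows, each a list of 6 numbers: the shift along the tool's x, y, z in units of 100 mm (1.0 is 100 mm), then the turn, a rotation vector about the tool's x, y, z in units of pi rad (1.0 is pi rad). A call has 1 to 8 rows; each row is the pose to reach, as a shift and turn from the pose commanded when the call began, along the tool's axes at that moment, turning the shorter way round; what a row does not reach only later rows make up. A row lasts 1/10 s, in which the tool goes at most 50 mm and 8.59 degrees, less where a joint would pass 70% of its speed; a pose out of reach is approached as far as the arm can. A call with a number of a shift or a turn outside -1 to 1 is refused whole. A call with a gripper value outside its range is refused whole. "fingers" is the opening, from -1 (shut) to 1 (fully open), set as the call begins (left out, the last holds). The fingers move at their own pace and stop on an object; the grip force is fixed at half the most. Time passes only in rows, so rows that repeat a pose let the fingers close. It gives the time, the measured TCP pose, the force, the opening and the grip force at its end, in the units of the state.
- r.state(): the state, without advancing time (a new reading comes with each control period).
- camera(name): name is "scene" or "side" or "wrist"; returns the picture (420x560x3 uint8, red, green, blue); there is no depth.
- get_calibration(name): a dict with "fx", "fy", "cx", "cy" (pixels), "distortion" ([k1, k2, p1, p2, k3] as OpenCV has them; the pictures are not rectified), "world_from_camera" (4x4, takes a point from camera to world coordinates); the wrist camera has in their place "tool_from_camera" (4x4, takes a point from camera to tool coordinates, whose origin is the TCP and whose axes are the flange's). Camera axes: x right, y up, looking along -z (the intrinsics and any distortion apply to the point x, -y, -z); pixel columns grow to the right and rows downward; lengths in mm; the calibration is good to about 2 mm. A picture is of the moment at which its call begins: read the wrist's pose just before it. get_calibration takes no time and is no camera call.
- r.close_job(): hands the job in; it is judged then, once.
The state is a dict: "time_s": time; "joints": joint angles; "joint_vel": joint speeds; "effort": joint torques, N m; "eef_pos": TCP position; "tcp_rot": TCP orientation; "force": force on the tool from outside, world axes, zero at the start; "moment": the same for the moment, N m; "gripper_width": finger opening in mm; "grasp_force": force on a finger pad.
Only numpy, scipy, OpenCV 4.12 (cv2) and the standard library are available. Lean on these libraries where they do the work, as an engineer would, in place of code of your own. Each camera call takes 0.05 s, during which the arm holds its last target. There are 200 camera calls.

TASK

We are filming this pair of stacking steel tumblers for a second-hand listing: set the tumbler from the white chopping board down into the one on the cork trivet until it is fully seated, then take hold of the lower tumbler and lift the nested pair. Hold the middle of the pair at lens height about 15 cm straight in front of the phone's camera, leaning about 30 degrees from upright so that its base points towards the phone and its mouth leans away, and finish there, still gripping it motionless in the air for the shot. Do not touch the phone or its tripod, and leave the mug, the pepper mill and the jam jar where they are.

Things in the scene. Friction and masses are not known exactly. Their poses are not given: they have to be found in the camera images.
- tumbler_board: Steel tumbler, 68 mm tall, about 120 g, standing mouth up on the white chopping board (12 mm thick, 220 x 160 mm, fixed). Base 36 mm across; the body widens to 56 mm at 50 mm up, where a flat shoulder steps out to a collar (50 to 68 mm up, the part to grip) that flares from 64 to 66 mm at the rim. Mouth 60 mm inside. Origin: centre of its underside; z up its axis to the mouth.
- tumbler_trivet: Same shape and size, standing mouth up on the round cork trivet (170 mm across, 8 mm thick, fixed); the lower one of the pair. The other's body fits into its mouth with 1.5 to 2 mm play a side until its shoulder rests on this rim: then only its 18 mm collar stands out, 86 mm in all. Origin: centre of its underside; z up its axis to the mouth.
- nest_seat (a point): Point on the axis of tumbler_trivet, 18 mm above its underside: where the underside centre of tumbler_board lies when fully nested.
- stack_mid (a point): Point on the axis of tumbler_trivet, 43 mm above its underside: the middle of the nested pair, to be brought to show_point.
- phone: Grey phone (74 x 130 x 9 mm, upright) on a small black tripod, fixed, 230 mm tall in all, standing beyond the tumblers. Origin: on the worktop under the phone's centre; z up; its camera looks along its own -x, roughly to the robot. Its tripod feet spread 55 mm from the origin.
- phone_lens (a point): The phone's camera lens, a dark round disc on the phone's robot side, 200 mm above the worktop and 10 mm in front of the phone's origin.
- show_point (a point): Point in the air 150 mm straight in front of the lens, at the lens's height. Its z axis is the wanted direction of the tumblers' axis, base to mouth: 30 degrees from vertical, leaning away from the phone; its y axis is horizontal, across the camera's view.
- mug: White ceramic mug, 90 mm tall, 76 mm across with a handle on the robot's side, loose; a bystander. Origin: centre of its underside.
- pepper_mill: Dark wooden pepper mill, 147 mm tall, 54 mm across, loose; a bystander. Origin: centre of its underside.
- jam_jar: Amber glass jar with a steel cap, 110 mm tall, 68 mm across, loose; a bystander. Origin: centre of its underside.
There are look-alikes about, which are no part of the job. There is more than one size of the phone; the one meant has the size given above.

How it is judged:
By the outcome, as a careful person would: the job done as asked, in the order asked, and still so for the second after the job is handed in, while the arm keeps its last pose, push and grip.
It also fails if it takes over 58 s, if anything falls off the work surface, if the arm or the gripper's body presses on something with over 40 N, if the wrist force passes 120 N, or if a joint passes its speed limit or range.

## Working session

There is one attempt and no reset: what is moved stays moved. The work goes in short steps, Python scripts to look and compute and a tool call to move; the robot and the scene stay as the last step left them, time stands still between calls to the robot, and variables do not carry over. Pictures are saved under pics/ and viewed, at most 13 in all, crops included, and the job is handed in when it is done.

Besides the shell and the picture viewer there is one more tool, called after "Request:" by a JSON object that holds its "op" and its "data", one argument or row to a line. servo_tool: Moves the arm, as the interface text tells. Its arguments: {"type":"object","properties":{"steps":{"type":"array","items":{"type":"array","items":{"type":"number"}}},"fingers":{"type":"number"}},"required":["steps"]}

```bash
ls; mkdir -p pics; python3 - <<'E'
from bench import r,camera,get_calibration
import cv2,numpy as np
for n in ["scene","side"]:
    cv2.imwrite(f"pics/{n}0.png",camera(n)[:,:,::-1])
    c=get_calibration(n);print(n,c)
print(get_calibration("wrist"));print(r.state())
E
```

```text
pics
scene {'fx': 482.1482888227369, 'fy': 482.1482888227369, 'cx': 277.6502303345305, 'cy': 213.75760505706953, 'distortion': array([-0.02242603,  0.        ,  0.        ,  0.        ,  0.        ]), 'world_from_camera': array([[ 4.82427418e-01, -7.37664191e-01,  4.72350853e-01,
         1.21085122e+03],
       [ 8.75925831e-01,  4.03676733e-01, -2.64195069e-01,
        -3.30025870e+02],
       [ 4.21019274e-03,  5.41199258e-01,  8.40883843e-01,
         1.21631644e+03],
       [ 0.00000000e+00,  0.00000000e+00,  0.00000000e+00,
         1.00000000e+00]])}
side {'fx': 494.8331011337159, 'fy': 494.8331011337159, 'cx': 282.2089463119246, 'cy': 208.7956696665199, 'distortion': array([-0.10689186,  0.        ,  0.        ,  0.        ,  0.        ]), 'world_from_camera': array([[-9.24488150e-01,  2.44978123e-01, -2.92074272e-01,
         2.46028467e+02],
       [-3.80953525e-01, -6.21847516e-01,  6.84236859e-01,
         8.99112279e+02],
       [-1.40025994e-02,  7.43835591e-01,  6.68215939e-01,
         9.97758787e+02],
       [ 0.00000000e+00,  0.00000000e+00,  0.00000000e+00,
       
[... 555 characters left out ...]
.00000000e+00]])}
{'time_s': 0.1, 'joints': array([-8.20812490e+01,  2.01213026e+01,  9.46736497e+01, -5.13691457e-04,
        6.52646424e+01, -4.84703656e+00]), 'joint_vel': array([ 0.04082699, -0.05266406, -0.07574371,  0.04153152, -0.06418044,
       -0.05289383]), 'effort': array([ 6.35975539e-04, -4.98027849e+01, -2.85704148e+01,  7.00038183e-02,
        2.39024358e-02, -5.52781535e-05]), 'eef_pos': array([ 121.51674711, -536.11649488,  243.15231486]), 'tcp_rot': array([-1.79940579e+02, -4.57083963e-03,  1.27660004e+01]), 'force': array([0.13220274, 0.73597257, 0.10690341]), 'moment': array([-0.04593687, -0.0708067 ,  0.02574855]), 'grasp_force': 0.0, 'gripper_width': 92.80925226071868}
```

View pics/scene0.png

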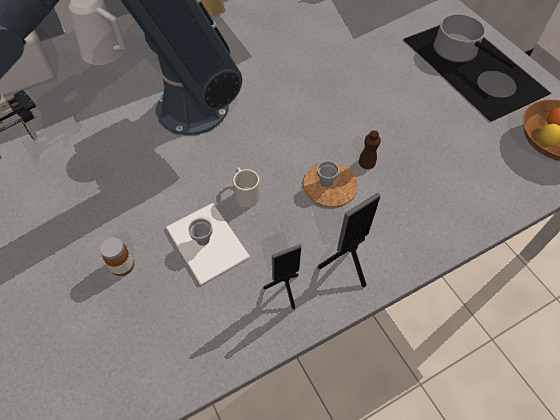

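View pics/side0.png

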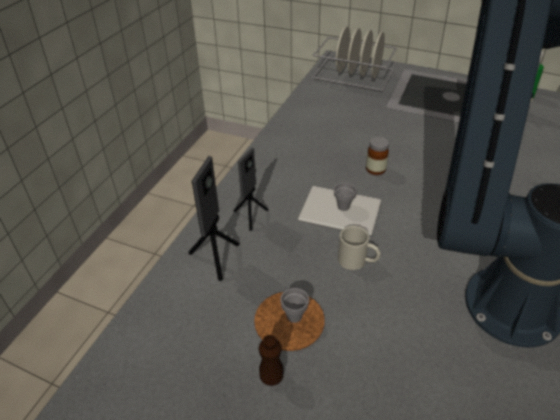

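Scene shows the board tumbler at (201,230), the trivet tumbler at (328,172), the mug at (246,187), the mill at (370,150) and the jar at (118,257). There are two phones: a small one at scene (286,262) / side (247,175), and a large one at scene (358,225) / side (206,195). I'll measure which one is 230 mm tall.

```bash
cat > h.py <<'E'
from bench import r,camera,get_calibration
import cv2,numpy as np
from scipy.spatial.transform import Rotation as R
def TM(s):
    T=np.eye(4);T[:3,:3]=R.from_euler('xyz',s['tcp_rot'],degrees=True).as_matrix();T[:3,3]=s['eef_pos'];return T
def W(n,s=None):
    c=get_calibration(n);return c,(c['world_from_camera'] if n!='wrist' else TM(s)@c['tool_from_camera'])
def ray(n,px,s=None):
    c,T=W(n,s);K=np.array([[c['fx'],0,c['cx']],[0,c['fy'],c['cy']],[0,0,1]])
    u=cv2.undistortPoints(np.array([[px]],float),K,c['distortion'])[0,0]
    return T[:3,3],T[:3,:3]@np.array([u[0],-u[1],-1])
def onz(n,px,z,s=None):
    o,d=ray(n,px,s);return o+d*(z-o[2])/d[2]
def tri(rs):
    A=0;b=0
    for o,d in rs:
        d=d/np.linalg.norm(d);P=np.eye(3)-np.outer(d,d);A=A+P;b=b+P@o
    p=np.linalg.solve(A,b);return p,[round(float(np.linalg.norm((np.eye(3)-np.outer(d,d)/(d@d))@(p-o))),1) for o,d in rs]
def proj(n,P,s=None):
    c,T=W(n,s);p=np.linalg.inv(T)@np.r_[P,1];K=np.array([[c['fx'],0,c['cx']],[0,c['fy'],c['cy']],[0,0,1]])
    return cv2.projectPoints(np.array([[p[0],-p[1],-p[2]]]),np.zeros(3),np.zeros(3),K,c['distortion'])[0][0,0]
E
python3 - <<'E'
from h import *
a=cv2.imread('pics/scene0.png');b=cv2.imread('pics/side0.png')
cv2.imwrite('pics/c1.png',cv2.resize(a[155:315,175:395],None,fx=3.6,fy=3.6,interpolation=cv2.INTER_CUBIC))
cv2.imwrite('pics/c2.png',cv2.resize(b[140:340,180:390],None,fx=3,fy=3,interpolation=cv2.INTER_CUBIC))
E
```

```text
(no output)
```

View pics/c1.png

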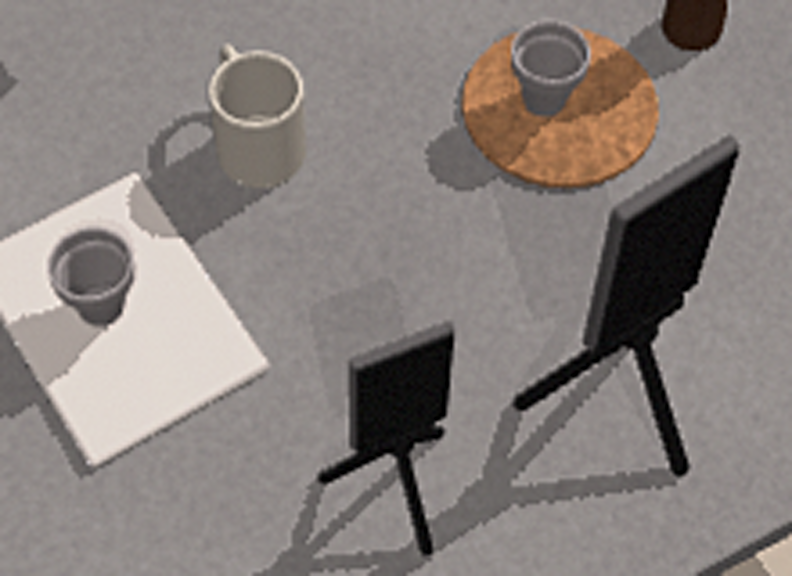

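View pics/c2.png

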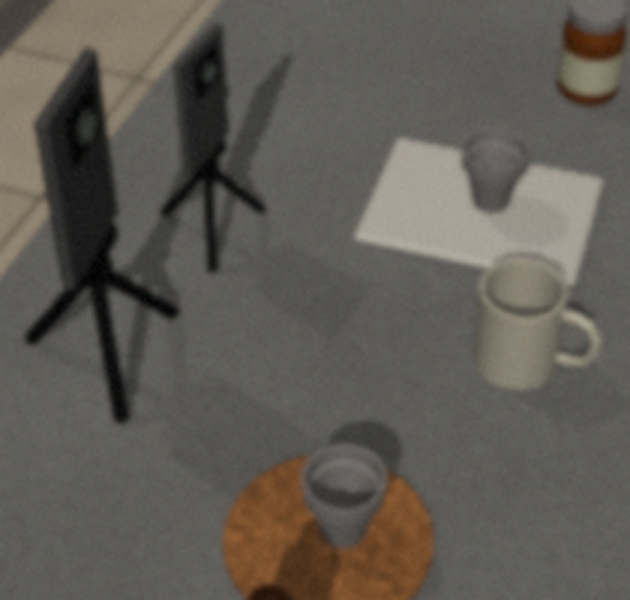

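Crop 1 (scene): board tumbler rim (91,267), trivet tumbler rim (550,58), small phone's top corners (353,362)/(450,325), large phone's (615,210)/(735,142). Crop 2 (side): lenses small (208,73) / large (86,125), tumbler rims (496,152) and (345,476).

```bash
python3 - <<'E'
from h import *
np.set_printoptions(suppress=True,precision=1)
s=lambda u,v:(175+u/3.6-.36,155+v/3.6-.36)
d=lambda u,v:(180+u/3-.33,140+v/3-.33)
T=lambda a,b:print(*tri([ray('scene',s(*a)),ray('side',d(*b))]))
print('small top -y,+y');T((352,362),(220,28));T((452,325),(177,68))
print('large');T((615,212),(94,50));T((735,142),(40,124))
print('small feet');[print(onz('scene',s(*p),4)) for p in [(323,480),(428,550),(440,433)]];[print(onz('side',d(*p),4)) for p in [(165,213),(263,210),(212,270)]]
print('large feet');[print(onz('scene',s(*p),4)) for p in [(519,405),(681,470)]];[print(onz('side',d(*p),4)) for p in [(32,340),(175,312),(121,416)]]
print('rim board');T((91,267),(496,150));print(onz('scene',s(91,267),80),onz('side',d(496,150),80))
print('rim trivet');T((550,58),(345,476));print(onz('scene',s(550,58),76),onz('side',d(345,476),76))
print('lens small: ');o,q=ray('side',d(208,73));print(onz('side',d(208,73),200));print('large');print(onz('side',d(86,125),200))
print('board corners',[onz('scene',s(*p),12)[:2] for p in [(137,177),(267,365),(95,465)]])
print('mug rim',onz('scene',s(256,88),90),'mill',onz('scene',(374,135),140),'base',onz('scene',(368,163),0))
E
```

```text
small top -y,+y
[748.8 -84.9 226.8] [0.2, 0.2]
[757.2 -15.1 228.2] [0.1, 0.1]
large
[774.3  87.  311.7] [0.7, 0.7]
[766.8 183.8 311.5] [0.3, 0.3]
small feet
[722.9 -96.7   4. ]
[809.7 -55.    4. ]
[731.6   0.4   4. ]
[810.  -58.4   4. ]
[720.4 -98.5   4. ]
[731.5  -1.8   4. ]
large feet
[740.4  66.2   4. ]
[846.5 145.5   4. ]
[846.5 142.8   4. ]
[739.8  61.7   4. ]
[728.1 192.6   4. ]
rim board
[ 510.8 -184.5   78.5] [1.4, 1.4]
[ 513.1 -184.    80. ] [ 509.4 -184.1   80. ]
rim trivet
[505.  232.5  73.9] [1.7, 1.7]
[507.9 232.3  76. ] [503.2 232.8  76. ]
lens small: 
[746.6 -51.8 200. ]
large
[813.1  54.  200. ]
board corners [array([ 409.3, -106. ]), array([619.2, -91. ]), array([ 632.7, -243.5])]
mug rim [428.4   0.3  90. ] mill [499.8 394.  140. ] base [497.  401.6   0. ]
```

Choices: tumbler_board is the only steel tumbler on the board, scene (201,230), and tumbler_trivet is at (328,172). Phone candidates are scene (286,262), 228 mm tall, and (358,225), 312 mm tall, so I take the small one. Its lens is near (745,-51,200). Next I move over the board tumbler.

Request:
{"op": "servo_tool", "data": {
  "steps": [
    [0.92,-0.52,0.06,0,0,0],
    [0.92,-0.52,0.06,0,0,0],
    [0.92,-0.52,0.06,0,0,0],
    [0.92,-0.52,0.06,0,0,0]
  ],
  "fingers": 1
}}

```text
time_s: 0.5
eef_pos: [200.5, -464.7, 237.6]
tcp_rot: [-180.0, 0.0, 12.9]
force: [-0.7, -0.5, -0.2]
gripper_width: 93.0
grasp_force: 0.0
```

Request:
{"op": "servo_tool", "data": {
  "steps": [
    [0.92,-0.52,0.06,0,0,0],
    [0.92,-0.52,0.06,0,0,0],
    [0.92,-0.52,0.06,0,0,0],
    [0.92,-0.52,0.06,0,0,0]
  ]
}}

```text
time_s: 0.9
eef_pos: [278.1, -394.6, 231.7]
tcp_rot: [180.0, 0.0, 12.8]
force: [0.1, -0.3, 0.4]
gripper_width: 92.7
grasp_force: 0.0
```

Request:
{"op": "servo_tool", "data": {
  "steps": [
    [0.92,-0.52,0.06,0,0,0],
    [0.92,-0.52,0.06,0,0,0],
    [0.92,-0.52,0.06,0,0,0],
    [0.92,-0.52,0.06,0,0,0]
  ]
}}

```text
time_s: 1.3
eef_pos: [356.1, -324.1, 225.6]
tcp_rot: [180.0, 0.0, 12.8]
force: [-0.6, 0.1, 1.1]
gripper_width: 93.2
grasp_force: 0.0
```

Request:
{"op": "servo_tool", "data": {
  "steps": [
    [0.92,-0.52,0.06,0,0,0],
    [0.92,-0.52,0.06,0,0,0],
    [0.92,-0.52,0.06,0,0,0],
    [0.92,-0.52,0.06,0,0,0]
  ]
}}

```text
time_s: 1.7
eef_pos: [434.2, -253.4, 219.6]
tcp_rot: [180.0, 0.0, 12.8]
force: [-0.2, 0.6, 0.4]
gripper_width: 93.3
grasp_force: 0.0
```

Request:
{"op": "servo_tool", "data": {
  "steps": [
    [0.9,-0.5,0.06,0,0,0],
    [0.9,-0.5,0.06,0,0,0],
    [0.9,-0.5,0.06,0,0,0],
    [0.9,-0.5,0.06,0,0,0],
    [0.9,-0.5,0.06,0,0,0]
  ]
}}

```text
time_s: 2.2
eef_pos: [510.1, -185.5, 213.7]
tcp_rot: [180.0, 0.0, 12.7]
force: [0.8, -0.6, 0.7]
gripper_width: 93.1
grasp_force: 0.0
```

```bash
python3 - <<'E'
from h import *
s=r.state();print(s['time_s'],s['joints'],s['eef_pos'],s['tcp_rot'])
im=camera('wrist');cv2.imwrite('pics/w1.png',im[:,:,::-1]);np.save('w1.npy',{k:s[k] for k in('joints','eef_pos','tcp_rot')},allow_pickle=True)
print(proj('wrist',[511.5,-184.3,80],s))
E
```

```text
2.2 [-2.48917360e+01  2.12699906e+01  9.75274356e+01 -2.74003122e-02
  6.12176613e+01  5.24670030e+01] [ 510.05237305 -185.5237177   213.68772965] [1.79990152e+02 2.65949586e-02 1.26544548e+01]
[282.05995871 207.73030256]
```

View pics/w1.png

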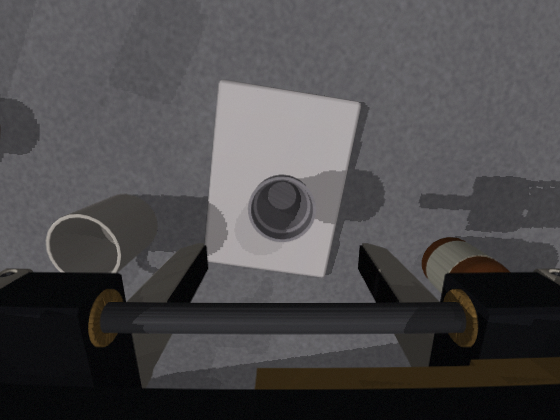

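The wrist view shows the board tumbler's rim centred at (281,208), against (282,208) predicted, so its position is good to about 1 mm. I'll go down so the fingertips stop just above the shoulder, then grip.

Request:
{"op": "servo_tool", "data": {
  "steps": [
    [0.016,-0.017,0.5,0,0,0],
    [0.016,-0.017,0.9,0,0,0],
    [0.016,-0.017,0.9,0,0,0],
    [0.016,-0.017,0.9,0,0,0]
  ]
}}

```text
time_s: 2.65
eef_pos: [512.2, -182.6, 124.6]
tcp_rot: [-180.0, 0.0, 12.7]
force: [0.5, 0.1, -0.5]
gripper_width: 92.8
grasp_force: 0.0
```

Request:
{"op": "servo_tool", "data": {
  "steps": [
    [0,0,0.2,0,0,0],
    [0,0,0.337,0,0,0],
    [0,0,0.337,0,0,0],
    [0,0,0.337,0,0,0]
  ]
}}

```text
time_s: 3.05
eef_pos: [512.8, -181.9, 91.0]
tcp_rot: [180.0, -0.0, 12.8]
force: [0.0, -0.2, 1.0]
gripper_width: 93.1
grasp_force: 0.0
```

Request:
{"op": "servo_tool", "data": {
  "steps": [
    [0,0,0,0,0,0],
    [0,0,0,0,0,0],
    [0,0,0,0,0,0],
    [0,0,0,0,0,0],
    [0,0,0,0,0,0],
    [0,0,0,0,0,0],
    [0,0,0,0,0,0]
  ],
  "fingers": -1
}}

```text
time_s: 3.75
eef_pos: [512.6, -181.7, 90.2]
tcp_rot: [180.0, -0.0, 12.8]
force: [0.3, -0.8, 2.5]
gripper_width: 64.7
grasp_force: 30.0
```

Request:
{"op": "servo_tool", "data": {
  "steps": [
    [0,0,0,0,0,0],
    [0,0,0,0,0,0],
    [0,0,0,0,0,0],
    [0,0,0,0,0,0]
  ]
}}

```text
time_s: 4.15
eef_pos: [512.6, -181.7, 90.1]
tcp_rot: [180.0, -0.0, 12.8]
force: [-0.5, -1.2, 4.5]
gripper_width: 64.4
grasp_force: 30.0
```

```bash
python3 - <<'E'
from h import *
s=r.state();print(s)
E
```

```text
{'time_s': 4.15, 'joints': array([-2.44204920e+01,  3.13615088e+01,  1.02390765e+02, -4.44524298e-03,
        4.62202677e+01,  5.28198926e+01]), 'joint_vel': array([-0.04483583, -0.00320088, -0.11647211, -0.03212722,  0.07733582,
        0.03179507]), 'effort': array([ 7.42954854e-01, -5.10463393e+01, -1.97609442e+01,  3.17810867e-01,
        2.00127801e-01,  5.96838785e-03]), 'eef_pos': array([ 512.56767305, -181.67879588,   90.09273889]), 'tcp_rot': array([ 1.79980848e+02, -1.99368939e-02,  1.27626935e+01]), 'force': array([-0.46888577, -1.16768789,  4.49815902]), 'moment': array([-0.30644066, -0.03598739, -0.00478343]), 'grasp_force': 30.00080920421169, 'gripper_width': 64.3590696399697}
```

Request:
{"op": "servo_tool", "data": {
  "steps": [
    [0,0,-0.2,0,0,0],
    [0,0,-0.5,0,0,0],
    [0,0,-0.9,0,0,0],
    [0,0,-0.9,0,0,0],
    [0,0,-0.9,0,0,0]
  ]
}}

```text
time_s: 4.65
eef_pos: [512.1, -181.3, 179.7]
tcp_rot: [-180.0, 0.0, 12.8]
force: [-1.1, 0.6, -2.0]
gripper_width: 64.8
grasp_force: 30.0
```

Request:
{"op": "servo_tool", "data": {
  "steps": [
    [0.08,-0.4,-0.25,0,0,0],
    [0.168,-0.81,-0.5,0,0,0],
    [0.168,-0.81,-0.5,0,0,0],
    [0.168,-0.81,-0.5,0,0,0]
  ]
}}

```text
time_s: 5.05
eef_pos: [510.4, -98.2, 228.7]
tcp_rot: [-180.0, 0.1, 12.9]
force: [-0.2, -0.6, -1.0]
gripper_width: 64.5
grasp_force: 30.0
```

Request:
{"op": "servo_tool", "data": {
  "steps": [
    [0.08,-0.4,0,0,0,0],
    [0.168,-0.81,0,0,0,0],
    [0.168,-0.81,0,0,0,0]
  ]
}}

```text
time_s: 5.35
eef_pos: [508.5, -13.8, 227.9]
tcp_rot: [-179.9, 0.2, 12.9]
force: [0.6, -1.3, -0.5]
gripper_width: 64.7
grasp_force: 30.0
```

Request:
{"op": "servo_tool", "data": {
  "steps": [
    [0.08,-0.4,0,0,0,0],
    [0.168,-0.81,0,0,0,0],
    [0.168,-0.81,0,0,0,0]
  ]
}}

```text
time_s: 5.65
eef_pos: [507.4, 68.5, 228.2]
tcp_rot: [-179.9, 0.1, 12.9]
force: [0.2, -1.1, -0.5]
gripper_width: 64.8
grasp_force: 30.0
```

```bash
python3 - <<'E'
from h import *
s=r.state();print(s['time_s'],s['joints'],s['eef_pos'],s['force'],s['gripper_width'])
a=camera('wrist');b=camera('side');print(proj('wrist',[505.5,232.5,76],s),proj('side',s['eef_pos']-[0,0,30]))
q=proj('side',s['eef_pos']-[0,0,30]).astype(int);c=b[max(q[1]-70,0):q[1]+70,max(q[0]-100,0):q[0]+87]
c=cv2.resize(c,(560,420),interpolation=cv2.INTER_CUBIC)
cv2.imwrite('pics/w2.png',np.vstack([cv2.resize(a,(400,300)),cv2.resize(c,(400,300))])[:,:,::-1])
cv2.imwrite('pics/w2f.png',a[:,:,::-1])
E
```

```text
5.65 [2.46141779e+00 1.72266344e+01 1.01065687e+02 3.30556190e-02
 6.18612992e+01 7.95659743e+01] [507.37505201  68.48171919 228.24188228] [ 0.24607395 -1.12560168 -0.47995435] 64.83576778700603
[123.63615858 170.96114683] [318.29101977 214.73532097]
```

View pics/w2.png

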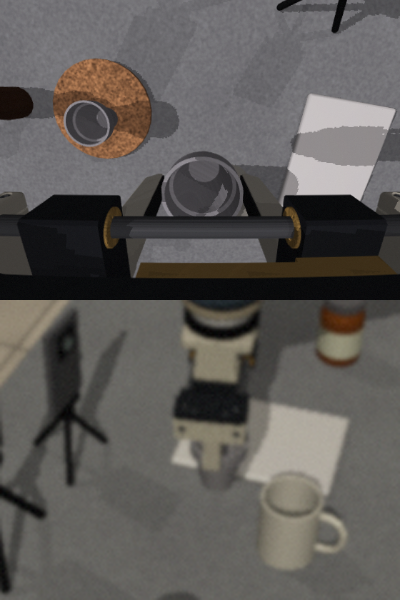

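Top panel: the tumbler is held upright with its rim near (283,258) in full pixels, and the trivet tumbler's rim is near (125,172) against (124,171) predicted. I'll refine both.

```bash
python3 - <<'E'
from h import *
s={'eef_pos':np.array([507.375,68.48,228.24]),'tcp_rot':np.array([-179.95,0.1,12.85])}
g=cv2.cvtColor(cv2.imread('pics/w2f.png'),cv2.COLOR_BGR2GRAY)
for nm,(x,y),r0,r1,z in [('trivet',(124,172),24,36,76),('held',(283,258),48,60,218.2)]:
    k=90;x0=x-k;y0=y-k;c=g[y0:y+k,x0:x+k]
    h=cv2.HoughCircles(cv2.medianBlur(c,3),cv2.HOUGH_GRADIENT,1,3,param1=80,param2=12,minRadius=r0,maxRadius=r1)
    if h is None: print(nm,None);continue
    for a in h[0][:4]: p=(a[0]+x0,a[1]+y0);print(nm,p,a[2],onz('wrist',p,z,s).round(1))
E
```

```text
trivet (np.float32(116.5), np.float32(176.5)) 33.2 [498.5 239.3  76. ]
trivet (np.float32(124.5), np.float32(169.5)) 32.1 [507.4 231.8  76. ]
trivet (np.float32(120.5), np.float32(172.5)) 29.9 [503.4 235.5  76. ]
trivet (np.float32(119.5), np.float32(175.5)) 33.2 [500.2 236.3  76. ]
held (np.float32(285.5), np.float32(275.5)) 56.1 [503.   66.2 218.2]
held (np.float32(281.5), np.float32(277.5)) 59.4 [501.2  68.1 218.2]
held (np.float32(283.5), np.float32(262.5)) 51.6 [510.6  69.1 218.2]
held (np.float32(279.5), np.float32(274.5)) 56.0 [502.8  69.6 218.2]
```

Request:
{"op": "servo_tool", "data": {
  "steps": [
    [0.08,-0.4,0,0,0,0],
    [0.171,-0.8,0,0,0,0],
    [0.171,-0.8,0,0,0,0],
    [0.171,-0.8,0,0,0,0]
  ]
}}

```text
time_s: 6.15
eef_pos: [507.0, 147.1, 229.1]
tcp_rot: [180.0, 0.1, 12.8]
force: [-0.2, -0.8, -0.7]
gripper_width: 64.7
grasp_force: 30.0
```

Request:
{"op": "servo_tool", "data": {
  "steps": [
    [0.08,-0.4,0,0,0,0],
    [0.171,-0.8,0,0,0,0],
    [0.171,-0.8,0,0,0,0],
    [0.171,-0.8,0,0,0,0],
    [0.171,-0.8,0,0,0,0]
  ]
}}

```text
time_s: 6.65
eef_pos: [506.2, 228.3, 229.7]
tcp_rot: [180.0, 0.0, 12.7]
force: [-0.8, 0.3, -0.7]
gripper_width: 64.3
grasp_force: 30.0
```

Request:
{"op": "servo_tool", "data": {
  "steps": [
    [0,0,0.3,0,0,0],
    [0,0,0.5,0,0,0],
    [0,0,0.5,0,0,0],
    [0,0,0.5,0,0,0]
  ]
}}

```text
time_s: 7.05
eef_pos: [506.3, 229.2, 180.5]
tcp_rot: [180.0, -0.0, 12.7]
force: [0.4, -0.8, -1.0]
gripper_width: 64.8
grasp_force: 30.0
```

```bash
python3 - <<'E'
from h import *
s=r.state();print(s['time_s'],s['joints'],s['eef_pos'],s['tcp_rot'],s['force'])
a=camera('scene');b=camera('side')
c1=cv2.resize(a[120:220,280:400],(480,400),interpolation=cv2.INTER_CUBIC);c2=cv2.resize(b[240:360,230:350],(400,400),interpolation=cv2.INTER_CUBIC)
cv2.imwrite('pics/m3.png',np.hstack([c1[:,:400],c2])[:,:,::-1])
E
```

```text
7.05 [ 1.95616736e+01  2.48832195e+01  9.73151427e+01 -8.92513009e-03
  5.78002825e+01  9.68744118e+01] [506.30600227 229.21889961 180.48229481] [ 1.79992664e+02 -2.24920621e-03  1.26920177e+01] [ 0.43150826 -0.75063581 -0.96688067]
```

View pics/m3.png

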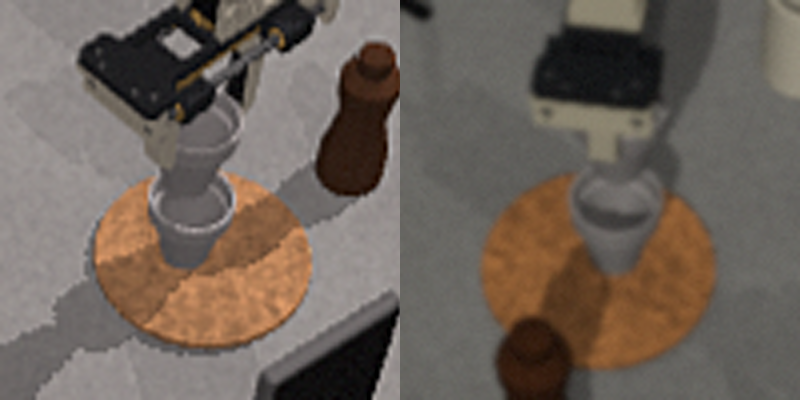

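The picture shows the tumbler right above the trivet one, whose rim is at left panel (192,200). I nudge 3 mm and lower.

Request:
{"op": "servo_tool", "data": {
  "steps": [
    [0,-0.03,0,0,0,0],
    [0,-0.03,0.2,0,0,0],
    [0,-0.03,0.4,0,0,0],
    [0,-0.03,0.6,0,0,0],
    [0,-0.03,0.66,0,0,0],
    [0,-0.03,0.66,0,0,0],
    [0,-0.03,0.66,0,0,0]
  ]
}}

```text
time_s: 7.85
eef_pos: [505.7, 233.4, 115.0]
tcp_rot: [-180.0, -0.1, 12.8]
force: [0.5, 0.4, -0.3]
gripper_width: 64.7
grasp_force: 30.0
```

Request:
{"op": "servo_tool", "data": {
  "steps": [
    [0,0,0.02,0,0,0],
    [0,0,0.04,0,0,0],
    [0,0,0.04,0,0,0],
    [0,0,0.04,0,0,0]
  ]
}}

```text
time_s: 8.25
eef_pos: [505.3, 233.2, 110.1]
tcp_rot: [-180.0, -0.0, 12.8]
force: [0.1, 0.6, 0.1]
gripper_width: 64.8
grasp_force: 30.0
```

Request:
{"op": "servo_tool", "data": {
  "steps": [
    [0,0,0.02,0,0,0],
    [0,0,0.04,0,0,0],
    [0,0,0.04,0,0,0],
    [0,0,0.04,0,0,0]
  ]
}}

```text
time_s: 8.65
eef_pos: [505.1, 233.1, 105.8]
tcp_rot: [180.0, 0.0, 12.8]
force: [0.2, 0.2, -0.2]
gripper_width: 64.5
grasp_force: 30.0
```

Request:
{"op": "servo_tool", "data": {
  "steps": [
    [0,0,0.01,0,0,0],
    [0,0,0.02,0,0,0],
    [0,0,0.02,0,0,0],
    [0,0,0.02,0,0,0]
  ]
}}

```text
time_s: 9.05
eef_pos: [505.5, 233.5, 104.6]
tcp_rot: [-180.0, -0.1, 12.8]
force: [-2.6, 2.1, 5.6]
gripper_width: 64.5
grasp_force: 30.0
```

Request:
{"op": "servo_tool", "data": {
  "steps": [
    [0,0,0.01,0,0,0],
    [0,0,0.01,0,0,0],
    [0,0,0.01,0,0,0]
  ]
}}

```text
time_s: 9.35
eef_pos: [505.9, 233.9, 104.3]
tcp_rot: [-179.9, -0.1, 12.8]
force: [-2.4, 3.7, 12.5]
gripper_width: 64.3
grasp_force: 30.0
```

Request:
{"op": "servo_tool", "data": {
  "steps": [
    [0,0,0,0,0,0],
    [0,0,0,0,0,0],
    [0,0,0,0,0,0],
    [0,0,0,0,0,0],
    [0,0,0,0,0,0],
    [0,0,0,0,0,0]
  ],
  "fingers": 1
}}

```text
time_s: 9.95
eef_pos: [505.2, 233.1, 102.8]
tcp_rot: [180.0, 0.0, 12.8]
force: [0.3, 0.3, 0.6]
gripper_width: 93.2
grasp_force: 0.0
```

Request:
{"op": "servo_tool", "data": {
  "steps": [
    [0,0,-0.2,0,0,0],
    [0,0,-0.5,0,0,0],
    [0,0,-0.95,0,0,0],
    [0,0,-0.95,0,0,0],
    [0,0,-0.95,0,0,0]
  ]
}}

```text
time_s: 10.45
eef_pos: [505.4, 233.2, 198.6]
tcp_rot: [-180.0, -0.1, 12.8]
force: [-0.4, 0.6, -0.4]
gripper_width: 92.9
grasp_force: 0.0
```

Request:
{"op": "servo_tool", "data": {
  "steps": [
    [0,0,-0.3,0,0,0],
    [0,0,-0.3,0,0,0],
    [0,0,-0.3,0,0,0],
    [0,0,-0.3,0,0,0]
  ]
}}

```text
time_s: 10.85
eef_pos: [504.6, 232.9, 226.4]
tcp_rot: [180.0, 0.1, 12.8]
force: [0.5, 0.7, -0.7]
gripper_width: 93.2
grasp_force: 0.0
```

```bash
python3 - <<'E'
from h import *
np.set_printoptions(suppress=True,precision=2)
s=r.state();print(s['time_s'],s['joints'],s['eef_pos'],s['tcp_rot'],s['force'])
a=camera('wrist');b=camera('side')
c1=a[60:360,130:430];c2=cv2.resize(b[260:380,230:350],(300,300),interpolation=cv2.INTER_CUBIC)
cv2.imwrite('pics/m4.png',np.hstack([c1,c2])[:,:,::-1]);print(proj('wrist',[505.3,233,94],s)-[130,60])
# FK fit: planar chain test. w = tool-down radius & height
D=[([-82.08,20.12,94.67,0,65.26],[121.52,-536.12,243.15]),([-24.89,21.27,97.53,0,61.22],[510.05,-185.52,213.69]),
([-24.42,31.36,102.39,0,46.22],[512.57,-181.68,90.09]),([2.461,17.227,101.066,0,61.861],[507.375,68.48,228.24]),([19.56,24.88,97.315,0,57.8],[506.306,229.22,180.48]),(list(s['joints'][:5]),list(s['eef_pos']))]
from scipy.optimize import least_squares
def f(p):
    h,a1,L1,L2,e,t,lat=p;o=[]
    for q,P in D:
        a,b,c=np.radians(q[:3]);ph=b+c;tp=ph+np.radians(q[4])
        rr=a1+L1*np.sin(b)+L2*np.sin(ph)+e*np.cos(ph)+t*np.sin(tp);z=h+L1*np.cos(b)+L2*np.cos(ph)-e*np.sin(ph)+t*np.cos(tp)
        o+=[rr*np.cos(a)-lat*np.sin(a)-P[0],rr*np.sin(a)+lat*np.cos(a)-P[1],z-P[2]]
    return o
x=least_squares(f,[180,0,450,400,0,250,46]);print(x.x,np.abs(x.fun).max(),np.linalg.svd(x.jac)[1])
E
```

```text
10.85 [19.97 21.81 94.75  0.   63.58 97.21] [504.63 232.86 226.38] [179.98   0.14  12.76] [ 0.53  0.7  -0.73]
[152.96 148.83]
[255.88  -0.03 487.24 437.8   40.61 249.77  46.49] 0.1361540133071628 [4.85 3.53 2.45 0.23 0.19 0.07 0.  ]
```

View pics/m4.png

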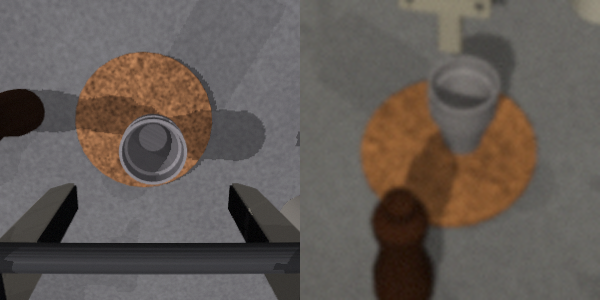

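The wrist view shows the pair nested concentrically at crop (152,150), and the side view shows a single column. The fitted kinematics show that tilting forward would hit the j5 limit, so I'll check approaches from the side with that model.

```bash
cat > ik.py <<'E'
from h import *
from scipy.optimize import least_squares
lo=np.radians([-157,-44,2,-89,5,-163]);hi=np.radians([157,119,150,269,179,163])
def fk(q,t=250):
    a,b,c,d,e,f=q;ph=b+c
    w=np.array([487.24*np.sin(b)+437.8*np.sin(ph)+40.6*np.cos(ph),46.49,6.1+t+487.24*np.cos(b)+437.8*np.cos(ph)-40.6*np.sin(ph)])
    A=R.from_euler('z',a);M=A*R.from_euler('YZYZ',[ph,d,e,f+np.pi/2])
    return A.apply(w)+t*M.as_matrix()[:,2],M
def ik(P,M,q0):
    g=lambda q:np.r_[(fk(q)[0]-P)/100,(M.inv()*fk(q)[1]).as_rotvec()]
    s=least_squares(g,np.clip(q0,lo,hi),bounds=(lo,hi));return s.x,np.abs(s.fun).max()
def tool(psi,d): # psi azimuth, d pitch below horizontal
    c,s=np.cos(np.radians(psi)),np.sin(np.radians(psi));k,m=np.cos(np.radians(d)),np.sin(np.radians(d))
    z=np.array([k*c,k*s,-m]);x=np.array([m*c,m*s,k]);return R.from_matrix(np.c_[x,np.cross(z,x),z])
E
python3 - <<'E'
from ik import *
np.set_printoptions(suppress=True,precision=0)
q0=np.radians([19.97,21.81,94.75,0,63.58,97.21]);print(fk(q0)[0],fk(q0)[1].as_euler('xyz',degrees=True))
th=np.radians(-6.3);ax=-np.array([np.cos(th),np.sin(th),0])*.5+[0,0,.866]
lean=R.from_rotvec(np.cross([0,0,1],ax)/.5*np.radians(30))
G=np.array([504.5,233.5,67]);
S=np.array([595.5,-35,200])
for psi in (50,70,90,110):
  for d in (35,45):
    Pg=G-6*tool(psi,d).as_matrix()[:,2]
    q=q0
    for k in np.linspace(0,1,9): # from above, yaw then tilt
        q,e=ik(Pg+[0,0,120*(1-k)],tool(13+(psi-13)*min(1,2*k),90-(90-d)*max(0,2*k-1)),q)
    qu=q
    out=[]
    for ps2 in (30,50,70,90):
        M=lean*tool(ps2,d);Pf=S+16*ax-6*M.as_matrix()[:,2]
        qf=q
        for k in np.linspace(0,1,5): qf,ef=ik(Pg+(Pf-Pg)*k+[0,0,0],R.from_rotvec((M*tool(psi,d).inv()).as_rotvec()*k)*tool(psi,d),qf)
        out.append((ps2,round(ef,2),np.degrees(qf)))
    print(psi,d,'err',round(e,2),np.degrees(q),*out,sep='\n  ')
E
```

```text
Traceback (most recent call last):
  File "ik.py", line 7, in fk
    A=R.from_euler('z',a);M=A*R.from_euler('YZYZ',[ph,d,e,f+np.pi/2])
                              ~~~~~~~~~~~~^^^^^^^^^^^^^^^^^^^^^^^^^^^
  File "scipy/spatial/transform/_rotation.pyx", line 1413, in scipy.spatial.transform._rotation.Rotation.from_euler
ValueError: Expected axis specification to be a non-empty string of upto 3 characters, got YZYZ
```

```bash
sed -i "s/R.from_euler('YZYZ',\[ph,d,e,f+np.pi\/2\])/R.from_euler('Y',ph)*R.from_euler('ZYZ',[d,e,f+np.pi\/2])/" ik.py
cat > s.py <<'E'
from ik import *
np.set_printoptions(suppress=True,precision=0)
q0=np.radians([19.97,21.81,94.75,0,63.58,97.21]);print(fk(q0)[0],fk(q0)[1].as_euler('xyz',degrees=True))
th=np.radians(-6.3);ax=-np.array([np.cos(th),np.sin(th),0])*.5+[0,0,.866]
lean=R.from_rotvec(np.cross([0,0,1],ax)/.5*np.radians(30))
G=np.array([504.5,233.5,67]);S=np.array([595.5,-35,200])
for psi in (50,70,90,110):
  for d in (35,45):
    T=tool(psi,d);Pg=G-6*T.as_matrix()[:,2];q=q0;E=[]
    for k in np.linspace(0,1,9):
        q,e=ik(Pg+[0,0,120*(1-k)],tool(13+(psi-13)*min(1,2*k),90-(90-d)*max(0,2*k-1)),q);E.append(e)
    print(psi,d,'err',round(max(E),2),np.degrees(q))
    for ps2 in (30,60,90):
        M=lean*tool(ps2,d);Pf=S+16*ax-6*M.as_matrix()[:,2];qf=q;E=[]
        for k in np.linspace(0,1,5): qf,e=ik(Pg+(Pf-Pg)*k,R.from_rotvec((M*T.inv()).as_rotvec()*k)*T,qf);E.append(e)
        print('   ',ps2,round(max(E),2),np.degrees(qf))
E
python3 s.py
```

```text
[505. 233. 226.] [180.   0.  13.]
50 35 err 0.0 [  4.  37. 127. 123.  45. -74.]
    30 0.0 [-28.  30. 127. 124.  67. -89.]
    60 0.0 [-32.  30. 114.  87.  68. -81.]
    90 0.0 [-29.  32.  99.  59.  75. -76.]
50 45 err 0.0 [  7.  33. 124. 112.  31. -59.]
    30 0.0 [-25.  24. 127. 123.  52. -83.]
    60 0.0 [-29.  25. 116.  85.  57. -75.]
    90 0.0 [-27.  27. 102.  57.  65. -72.]
70 35 err 0.0 [ -1.  39. 119.  92.  51. -63.]
    30 0.0 [-28.  30. 127. 124.  67. -89.]
    60 0.0 [-32.  30. 114.  87.  68. -81.]
    90 0.0 [-29.  32.  99.  59.  75. -76.]
70 45 err 0.0 [  2.  35. 118.  82.  41. -50.]
    30 0.0 [-25.  24. 127. 123.  52. -83.]
    60 0.0 [-29.  25. 116.  85.  57. -75.]
    90 0.0 [-27.  27. 102.  57.  65. -72.]
90 35 err 0.0 [ -3.  42. 109.  69.  61. -57.]
    30 0.0 [-28.  30. 127. 124.  67. -89.]
    60 0.0 [-32.  30. 114.  87.  68. -81.]
    90 0.0 [-29.  32.  99.  59.  75. -76.]
90 45 err 0.0 [  1.  38. 109.  62.  53. -47.]
    30 0.0 [-25.  24. 127. 123.  52. -83.]
    60 0.0 [-29.  25. 116.  85.  57. -75.]
    90 0.0 [-27.  27. 102.  57.  65. -72.]
110 35 err 0.0 [ -1.  46.  98.  53.  73. -55.]
    30 0.0 [-28.  30. 127. 124.  67. -89.]
    60 0.0 [-32.  30. 114.  87.  68. -81.]
    90 0.0 [-29.  32.  99.  59.  75. -76.]
110 45 err 0.0 [  2.  42.  99.  48.  65. -50.]
    30 0.0 [-25.  24. 127. 123.  52. -83.]
    60 0.0 [-29.  25. 116.  85.  57. -75.]
    90 0.0 [-27.  27. 102.  57.  65. -72.]
```

The IK gives a comfortable side approach: tool azimuth 90°, 40° below horizontal, ending at azimuth about 84°. I'll yaw, tilt, then check.

Request:
{"op": "servo_tool", "data": {
  "steps": [
    [0,0,0,0,0,-0.04],
    [0,0,0,0,0,-0.085],
    [0,0,0,0,0,-0.13],
    [0,0,0,0,0,-0.175],
    [0,0,0,0,0,-0.215],
    [0,0,0,0,0,-0.215]
  ]
}}

```text
time_s: 11.55
eef_pos: [505.0, 233.0, 227.2]
tcp_rot: [-180.0, 0.1, 51.6]
force: [-0.2, 1.3, -0.4]
gripper_width: 92.8
grasp_force: 0.0
```

Request:
{"op": "servo_tool", "data": {
  "steps": [
    [0,0,0,0,0,-0.04],
    [0,0,0,0,0,-0.085],
    [0,0,0,0,0,-0.13],
    [0,0,0,0,0,-0.175],
    [0,0,0,0,0,-0.214],
    [0,0,0,0,0,-0.214]
  ]
}}

```text
time_s: 12.15
eef_pos: [505.0, 233.1, 227.5]
tcp_rot: [-180.0, 0.0, 89.9]
force: [0.4, 0.2, 0.5]
gripper_width: 92.9
grasp_force: 0.0
```

Request:
{"op": "servo_tool", "data": {
  "steps": [
    [-0.2,0,0,0,0.04,0],
    [-0.4,0,0,0,0.08,0],
    [-0.6,0,0,0,0.12,0],
    [-0.8,0,0,0,0.16,0],
    [-0.8,0,0,0,0.2,0],
    [-0.8,0,0,0,0.24,0],
    [-0.8,0,0,0,0.278,0],
    [-0.8,0,0,0,0.278,0]
  ]
}}

```text
time_s: 12.95
eef_pos: [504.9, 151.9, 226.3]
tcp_rot: [-179.3, -50.2, 89.1]
force: [-0.2, -0.0, 0.2]
gripper_width: 93.0
grasp_force: 0.0
```

```bash
cat > to.py <<'E'
from ik import *
np.set_printoptions(suppress=True,precision=3)
def to(P,M): # rows from the measured pose
    s=r.state();T=TM(s);print(s['time_s'],s['joints'].round(1),s['eef_pos'],s['tcp_rot'])
    print('shift',T[:3,:3].T@(np.array(P)-T[:3,3])/100,'turn',(R.from_matrix(T[:3,:3]).inv()*M).as_rotvec()/np.pi)
E
python3 - <<'E'
from to import *
M=tool(90,40);z=M.as_matrix()[:,2];to(np.array([504.2,233.6,67.5])-106*z,M)
E
```

```text
12.95 [-10.   24.  106.5  52.8  71.6 -37.4] [504.881 151.915 226.27 ] [-179.284  -50.157   89.083]
shift [-0.693  0.     0.584] turn [-0.    -0.001 -0.003]
```

Tilted nicely. I go to the pre-grasp, then check the pair's position from there with the wrist camera.

Request:
{"op": "servo_tool", "data": {
  "steps": [
    [-0.35,0,0.3,0,0,-0.002],
    [-0.693,0,0.584,0,-0.001,-0.003],
    [-0.693,0,0.584,0,-0.001,-0.003],
    [-0.693,0,0.584,0,-0.001,-0.003],
    [-0.693,0,0.584,0,-0.001,-0.003]
  ]
}}

```text
time_s: 13.45
eef_pos: [506.1, 153.5, 139.5]
tcp_rot: [179.2, -49.8, 90.9]
force: [0.5, -0.0, -0.2]
gripper_width: 93.2
grasp_force: 0.0
```

```bash
python3 - <<'E'
from to import *
M=tool(90,40);z=M.as_matrix()[:,2];to(np.array([504.2,233.6,67.5])-6*z,M)
s=r.state();a=camera('wrist');cv2.imwrite('pics/w5.png',a[:,:,::-1])
for h in (8,58,76,94):print(h,proj('wrist',[504.2,233.6,h],s))
E
```

```text
13.45 [ -9.7  32.6 108.6  56.2  65.  -47.7] [506.116 153.526 139.517] [179.185 -49.792  90.94 ]
shift [-0.033 -0.021  1.016] turn [0.001 0.001 0.003]
8 [280.344 251.142]
58 [280.502 226.634]
76 [280.572 215.839]
94 [280.651 203.69 ]
```

View pics/w5.png

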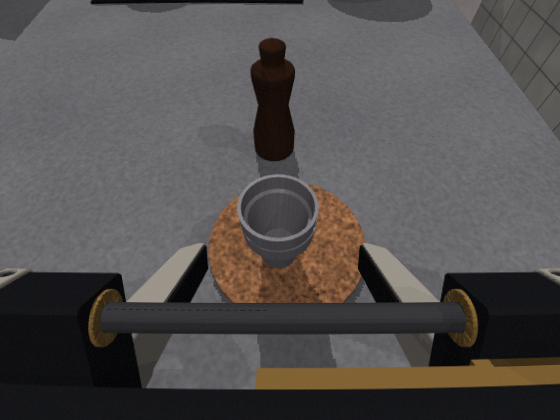

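The wrist view shows the nested pair's upper rim centred near (278.5,204), against (280.6,203.7) predicted, and it sits between the open fingers. I advance and grip the lower collar.

Request:
{"op": "servo_tool", "data": {
  "steps": [
    [-0.033,-0.03,0.2,0.001,0.001,0.003],
    [-0.033,-0.03,0.45,0.001,0.001,0.003],
    [-0.033,-0.03,0.7,0.001,0.001,0.003],
    [-0.033,-0.03,0.9,0.001,0.001,0.003],
    [-0.033,-0.03,1.0,0.001,0.001,0.003],
    [-0.033,-0.03,1.0,0.001,0.001,0.003],
    [-0.033,-0.03,1.0,0.001,0.001,0.003]
  ]
}}

```text
time_s: 14.2
eef_pos: [502.8, 227.4, 71.4]
tcp_rot: [-179.9, -50.0, 90.1]
force: [-0.2, 0.6, -0.6]
gripper_width: 93.1
grasp_force: 0.0
```

```bash
python3 - <<'E'
from to import *
M=tool(90,40);z=M.as_matrix()[:,2];to(np.array([503.5,233.6,67.5])-6*z,M)
E
```

```text
14.2 [ -1.5  40.2 109.2  65.7  57.2 -52.7] [502.796 227.357  71.361] [-179.942  -50.04    90.071]
shift [0.011 0.007 0.013] turn [-0.001 -0.     0.   ]
```

Request:
{"op": "servo_tool", "data": {
  "steps": [
    [0.011,0.007,0.013,0,0,0],
    [0.011,0.007,0.013,0,0,0]
  ]
}}

```text
time_s: 14.4
eef_pos: [503.5, 229.0, 71.0]
tcp_rot: [-179.9, -50.0, 90.0]
force: [-0.5, 0.3, 1.1]
gripper_width: 93.0
grasp_force: 0.0
```

Request:
{"op": "servo_tool", "data": {
  "steps": [
    [0,0,0,0,0,0],
    [0,0,0,0,0,0],
    [0,0,0,0,0,0],
    [0,0,0,0,0,0],
    [0,0,0,0,0,0],
    [0,0,0,0,0,0],
    [0,0,0,0,0,0],
    [0,0,0,0,0,0]
  ],
  "fingers": -1
}}

```text
time_s: 15.2
eef_pos: [502.9, 229.4, 70.3]
tcp_rot: [-179.8, -50.0, 90.0]
force: [-1.8, -0.0, 0.6]
gripper_width: 64.4
grasp_force: 29.9
```

```bash
python3 - <<'E'
from to import *
M=tool(90,40);z=M.as_matrix()[:,2];to(np.array([503.5,233.6,167.5])-6*z,M);print(r.state()['force'],r.state()['grasp_force'],r.state()['gripper_width'])
E
```

```text
15.2 [ -1.2  40.3 109.1  65.9  57.1 -52.6] [502.87  229.367  70.288] [-179.81   -50.039   89.982]
shift [ 0.772  0.004 -0.652] turn [-0.001 -0.    -0.   ]
[-1.761 -0.005  0.624] 29.93383871557053 64.37300014877687
```

Request:
{"op": "servo_tool", "data": {
  "steps": [
    [0.1,0,-0.08,0,0,0],
    [0.3,0,-0.25,0,0,0],
    [0.5,0,-0.42,0,0,0],
    [0.77,0,-0.65,0,0,0],
    [0.77,0,-0.65,0,0,0],
    [0.77,0,-0.65,0,0,0]
  ]
}}

```text
time_s: 15.8
eef_pos: [503.2, 228.9, 171.7]
tcp_rot: [-180.0, -50.0, 90.1]
force: [0.1, -0.5, -1.6]
gripper_width: 64.4
grasp_force: 30.0
```

```bash
python3 - <<'E'
from to import *
s=r.state();print(s['force'],s['gripper_width'],s['time_s'])
T=TM(s);g=T[:3,3]+6*T[:3,2]
M0=tool(90,40);th=np.radians(-6.3);ax=-np.array([np.cos(th),np.sin(th),0])*.5+[0,0,.866]
lean=R.from_rotvec(np.cross([0,0,1],ax)/.5*np.radians(30));M=lean*tool(83.7,40)
to(np.array([595.4,-34.5,200])+ (58.4-43)*ax-6*M.as_matrix()[:,2],M)
a=camera('scene');b=camera('side');w=camera('wrist')
def crop(n,im):
    x,y=proj(n,g-[0,0,15]).astype(int);print(n,x,y);return cv2.resize(im[y-50:y+50,x-50:x+50],(400,400),interpolation=cv2.INTER_CUBIC)
cv2.imwrite('pics/m6.png',np.hstack([crop('side',b),cv2.resize(w[100:400,130:430],(400,400))])[:,:,::-1])
for h in (0,50,68,86):print(h,proj('side',g+[0,0,h-58.4]),proj('wrist',g+[0,0,h-58.4],s))
E
```

```text
[ 0.131 -0.491 -1.566] 64.43105831266584 15.8
15.8 [ -1.3  29.1 108.4  59.7  62.5 -40.4] [503.163 228.943 171.7  ] [-179.967  -50.01    90.102]
shift [-1.372  0.816 -2.336] turn [-0.134 -0.009 -0.105]
side 294 277
0 [294.623 289.507] [283.103 303.461]
50 [294.698 275.216] [283.201 277.24 ]
68 [294.726 269.846] [283.25  264.308]
86 [294.754 264.349] [283.309 248.578]
```

View pics/m6.png

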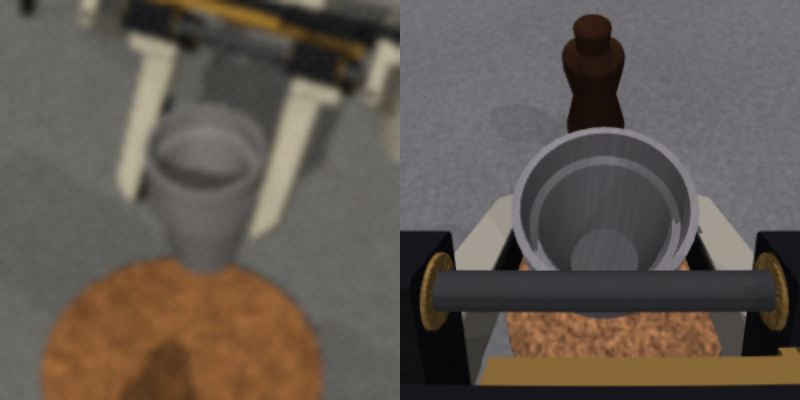

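The side view shows the nested pair hanging upright in the fingers, its top rim at crop (205,150) against (203,149) predicted. Now I carry it to the show pose.

Request:
{"op": "servo_tool", "data": {
  "steps": [
    [-0.08,0.05,-0.13,0,0,0],
    [-0.23,0.14,-0.39,0,0,0],
    [-0.4,0.24,-0.68,0,0,0],
    [-0.457,0.272,-0.779,0,0,0],
    [-0.457,0.272,-0.779,0,0,0]
  ]
}}

```text
time_s: 16.45
eef_pos: [531.3, 138.3, 185.7]
tcp_rot: [-179.8, -50.0, 89.8]
force: [0.1, 0.8, -3.4]
gripper_width: 64.8
grasp_force: 30.0
```

Request:
{"op": "servo_tool", "data": {
  "steps": [
    [-0.15,0.09,-0.26,0,0,0],
    [-0.3,0.18,-0.52,0,0,0],
    [-0.457,0.272,-0.779,0,0,0],
    [-0.457,0.272,-0.779,0,0,0],
    [-0.457,0.272,-0.779,0,0,0]
  ]
}}

```text
time_s: 16.95
eef_pos: [557.6, 51.6, 200.4]
tcp_rot: [-179.7, -50.1, 89.9]
force: [-0.4, -0.8, -3.2]
gripper_width: 64.5
grasp_force: 30.0
```

Request:
{"op": "servo_tool", "data": {
  "steps": [
    [-0.1,0.06,-0.16,-0.02,-0.001,-0.016],
    [-0.2,0.12,-0.32,-0.045,-0.003,-0.035],
    [-0.3,0.18,-0.48,-0.07,-0.005,-0.055],
    [-0.4,0.24,-0.64,-0.095,-0.007,-0.075],
    [-0.457,0.272,-0.779,-0.12,-0.008,-0.09],
    [-0.457,0.272,-0.779,-0.134,-0.009,-0.105],
    [-0.457,0.272,-0.779,-0.134,-0.009,-0.105],
    [-0.457,0.272,-0.779,-0.134,-0.009,-0.105]
  ]
}}

```text
time_s: 17.75
eef_pos: [585.0, -36.8, 215.6]
tcp_rot: [138.3, -41.8, 114.4]
force: [-0.6, -0.0, -1.8]
gripper_width: 64.1
grasp_force: 30.0
```

```bash
cat > fin.py <<'E'
from to import *
s=r.state();print(s['force'],s['gripper_width'],s['grasp_force'])
th=np.radians(-6.3);ax=-np.array([np.cos(th),np.sin(th),0])*.5+[0,0,.866]
lean=R.from_rotvec(np.cross([0,0,1],ax)/.5*np.radians(30));M=lean*tool(83.7,40)
to(np.array([595.4,-34.5,200])+ (58.4-43)*ax-6*M.as_matrix()[:,2],M)
E
cat fin.py > f2.py; cat >> f2.py <<'E'
a=camera('scene');b=camera('side')
cv2.imwrite('pics/sc7.png',a[:,:,::-1]);cv2.imwrite('pics/sd7.png',b[:,:,::-1])
c=[595.4,-34.5,200]
def crop(n,im):
    x,y=proj(n,c).astype(int);print(n,x-50,y-50);return cv2.resize(im[y-50:y+50,x-50:x+50],(400,400),interpolation=cv2.INTER_CUBIC)
cv2.imwrite('pics/m7.png',np.hstack([crop('side',b),crop('scene',a)])[:,:,::-1])
for h in (0,50,68,86):
    p=c+(h-43)*ax;print(h,proj('side',p),proj('scene',p))
E
python3 f2.py
```

```text
[-0.593 -0.016 -1.788] 64.07359948227523 29.955073029208457
17.75 [-29.5  29.1 103.8  63.5  68.2 -74.6] [585.03  -36.773 215.649] [138.293 -41.81  114.379]
shift [-0.002  0.009 -0.014] turn [-0.001 -0.001 -0.001]
side 249 130
scene 210 154
0 [291.867 189.2  ] [264.378 219.031]
50 [300.465 179.101] [260.402 202.193]
68 [303.686 175.318] [258.933 195.968]
86 [306.977 171.453] [257.442 189.655]
```

View pics/m7.png

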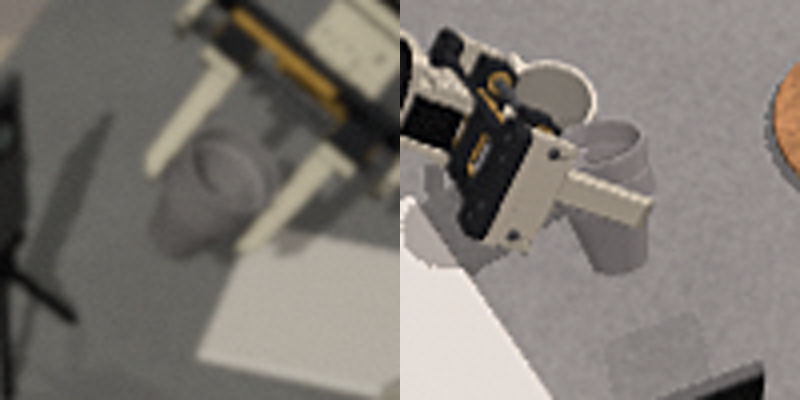

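Both crops match the expected pose to about 3 mm: side top rim (232,168) against (232,166), scene base (619,262) against (617,260). Trim, settle, and hand in.

Request:
{"op": "servo_tool", "data": {
  "steps": [
    [0,0.01,-0.012,0,0,0],
    [0,0.01,-0.012,0,0,0],
    [0,0.01,-0.012,0,0,0],
    [0,0.01,-0.012,0,0,0],
    [0,0.01,-0.012,0,0,0],
    [0,0.01,-0.012,0,0,0],
    [0,0.01,-0.012,0,0,0],
    [0,0.01,-0.012,0,0,0]
  ]
}}

```text
time_s: 18.65
eef_pos: [585.8, -39.0, 217.1]
tcp_rot: [138.1, -41.7, 114.4]
force: [0.0, 0.7, -2.3]
gripper_width: 64.9
grasp_force: 30.0
```

```bash
python3 fin.py; python3 -c "
from bench import r
print(r.close_job())"
```

```text
[ 0.021  0.727 -2.263] 64.86735613729685 29.95486149352589
18.65 [-29.7  29.1 103.7  63.5  68.3 -74.6] [585.789 -38.997 217.074] [138.13  -41.7   114.415]
shift [ 0.005 -0.007  0.008] turn [-0.    -0.    -0.001]
the job is handed in; nothing more can be done
None
```

The job is handed in at 18.7 s of the 58 s: the tumblers are fully nested, gripped by the lower one's collar and held still about 15 cm in front of the 230 mm phone's lens, leaning 30° with the base towards it (pose within about 3 mm in both camera views), and the arm was kept clear of the phones, mug, pepper mill and jam jar, though no result was returned.

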